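# Sweep the copper washers into the catch tray

## Robot

A 6-joint arm with a two-finger parallel gripper is mounted at the origin on the work surface. World frame = base frame: x ahead of the robot, y to its left, z up, the work surface at z = 0. Lengths are in m, angles in rad, forces in N, time in s.
With the tool pointing down it reaches from about 0.425 to 1.125 m from the base axis. Payload 14.9 kg.
Tool frame: the origin (TCP) lies on the centre line of the jaws, within the pads' length; the fingertips stand 11 mm ahead of it and the grasp point (between the pads) lies 8 mm behind it (env.finger_overhang is the z of the fingertips in the tool frame, in m); z points along the fingers, y is the direction in which the jaws open and shut (so a half turn about z gives the same grasp; the last joint's range is limited). The gripper opens to 91 mm and grips with 3 to 60 N. Pads are 32 mm wide; open, the fingers measure 118 mm over their backs; the gripper's body (76 mm by 178 mm) begins 60 mm behind the grasp point.
Start: joints at [1.288, 0.379, 1.734, -0, 1.028, -0.033], TCP at [0.173, 0.678, 0.225] pointing down, gripper open.
Joint ranges: [-2.77, 2.77], [-0.74, 2.19], [0, 2.66], [-1.06, 4.2], [0.31, 2.87], [-3.08, 3.08]. Speed limits (rad/s): [1.89, 1.89, 2.39, 3.14, 3.14, 3.14].

## Interface

Orientations are given as a unit quaternion [w, x, y, z].
In Python, from cell import monitor, vision, env gives the robot as it stands.
- The arm moves only by the shell command python3 -m crank 'ROWS' [FORCE]. ROWS is JSON, a list of rows, each an object with "xyz": the shift along the world's x, y, z in mm, a list of three; "yaw": the turn about the world's z in rad; "hand": the opening, from -1 (shut) to 1 (fully open). In form: [{"xyz": [x, y, z], "yaw": yaw, "hand": hand}, ...]. A call has exactly 8 rows; each row is the pose to reach, as a shift and turn from the pose commanded when the call began; what a row does not reach only later rows make up. A row lasts 1/8 s, in which the tool goes at most 62.5 mm and 10.7 degrees, less where a joint would pass 70% of its speed; a pose out of reach is approached as far as the arm can. A call with a gripper value outside its range is refused whole. The fingers move at their own pace and stop on an object; FORCE is the grip in N (left out, the last holds). Time passes only in rows, so rows that repeat a pose let the fingers close, or fill a call up. It gives the time, the measured TCP pose, the force and the opening at its end, in the units of the state.
- monitor.sense(): the state, without advancing time (a new reading comes with each control period).
- vision.get_image(name): name is "scene" or "top" or "wrist"; returns the picture (420x560x3 uint8, blue, green, red); there is no depth.
- vision.camera_info(name): a dict with "fx", "fy", "cx", "cy" (pixels), "eye" and "rotation" of the camera in the world. Camera axes: x right, y up, looking along -z (the intrinsics and any distortion apply to the point x, -y, -z); pixel columns grow to the right and rows downward; lengths in m; the calibration is good to about 2 mm. A picture is of the moment at which its call begins: read the wrist's pose just before it. camera_info takes no time and is no camera call; for the wrist camera it gives the pose at the moment of the call.
- env.job_done(): hands the job in, once; it reports no verdict.
The state is a dict: "clock": time; "joint_positions": joint angles; "joint_velocities": joint speeds; "joint_efforts": joint torques, N m; "tool_pos": TCP position; "orientation": TCP orientation; "wrist_force": force on the tool from outside, world axes, zero at the start; "ft_torque": the same for the moment, N m; "finger_gap": finger opening in m.
Only numpy, scipy, OpenCV 4.12 (cv2) and the standard library are available. Lean on these libraries where they do the work, as an engineer would, in place of code of your own. Each camera call takes 0.05 s, during which the arm holds its last target.

## Task

Clear the loose copper washers off the counter: with your closed fingertips sweep both of them along the counter into the three-sided catch tray, through its open side, until each lies flat and wholly inside. Only push them, do not pick them up or tip them, and leave the knob blank, the micrometer case and the brake shoe standing where they are.

Things in the scene. Friction and masses are not known exactly. Their poses are not given: they have to be found in the camera images.
- washer_a: Thick flat copper washer lying on the counter: 38 mm outside diameter, 18 mm hole, 8 mm thick, 63 g (the same as washer_b). Loose; slides when pushed at its rim. Origin at the centre of its underside, z up.
- washer_b: The second copper washer, the same size and shape as washer_a. Origin at the centre of its underside, z up.
- catch_tray: Three-sided steel tray fixed to the counter, on the robot's left. Inside 100 mm deep (x), 150 mm wide (y); walls 6 mm thick, 20 mm high. Its -x side is fully open with no lip: mouth line at x = -50 mm, back wall's inner face at x = +50 mm, side walls' at y = +-75 mm. The mouth faces roughly world -y, within 20 degrees. Dark floor level with the counter. Origin: centre of the inner floor.
- knob_blank: Black bakelite knob blank standing upright on the counter among the washers: round, 34 mm diameter, 32 mm high, 45 g, loose and easily knocked. Leave it alone. Origin at the centre of its underside, z up.
- mic_case: Silver closed micrometer case lying flat, loose: 75 mm (x) by 150 mm (y) by 34 mm high. Leave it alone. Origin at the centre of its underside.
- brake_shoe: Grey cast brake shoe, an arc with a dark lining on its outside, lying on its side, loose: about 50 mm (x) by 135 mm (y), 36 mm high. Leave it alone. Origin at counter height near the middle of its web: it reaches 28 mm to its own +x and about 25 mm to -x.

How it is judged:
By the outcome, as a careful person would: the job done as asked, in the order asked, and still so for the second after the job is handed in, with the robot touching nothing.
It also fails if it takes over 64 s, if anything falls off the work surface, if the arm or the gripper's body presses on something with over 40 N, if the wrist force passes 120 N, or if a joint passes its speed limit or range.

## Working session

There is one attempt and no reset: what is moved stays moved. The work goes in short steps, Python scripts to look and compute and a shell command to move; the robot and the scene stay as the last step left them, time stands still between calls to the robot, and variables do not carry over. Pictures are saved under pics/ and viewed, and the job is handed in when it is done.

```bash
ls; mkdir -p pics; python3 - <<'E'
from cell import monitor, vision, env
import cv2
s=monitor.sense();print(s['clock'],s['tool_pos'],s['orientation'],s['finger_gap'],env.finger_overhang)
for n in("top","scene"):
    cv2.imwrite(f"pics/{n}0.png",vision.get_image(n)); print(vision.camera_info(n))
E
```

```text
pics
0.0 [0.17293786 0.67790907 0.2243024 ] [-8.07338662e-05  1.24549570e-01  9.92213243e-01 -5.28034681e-04] 0.0912143620972199 0.011
{'fx': 473.3219651373318, 'fy': 473.3219651373318, 'cx': 274.10440382444483, 'cy': 220.82279486843152, 'eye': array([ 0.54451248, -0.07033619,  1.11033537]), 'rotation': array([-0.69620174, -0.03709359,  0.02427807,  0.71647594])}
{'fx': 400.2509361279742, 'fy': 400.2509361279742, 'cx': 279.10227719788276, 'cy': 208.63645139507057, 'eye': array([ 1.00508739, -0.53708325,  0.48202458]), 'rotation': array([0.83716206, 0.43294815, 0.14950577, 0.29893746])}
```

View pics/top0.png

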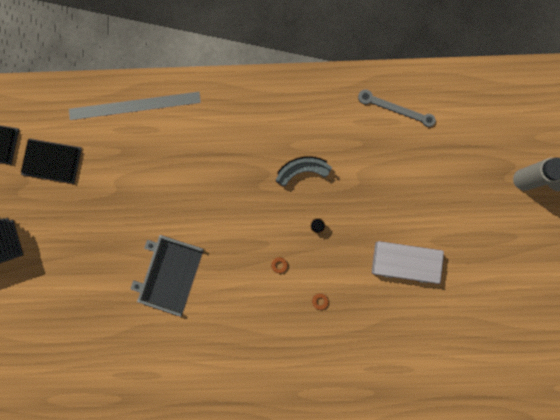

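View pics/scene0.png

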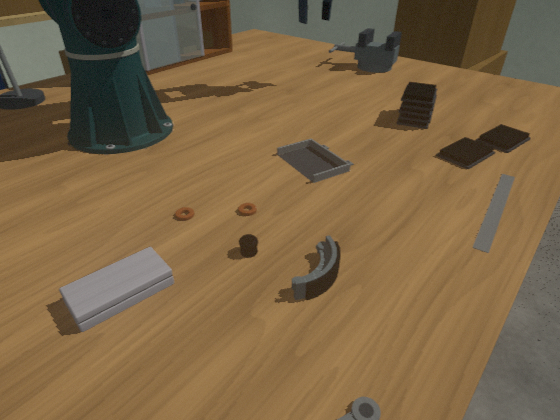

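```bash
cat > h.py <<'E'
import numpy as np, cv2
from scipy.spatial.transform import Rotation as R
from cell import vision
def ray(ci,u,v):
    q=np.array(ci['rotation']); Rm=R.from_quat([q[1],q[2],q[3],q[0]]).as_matrix()
    d=Rm@np.array([(u-ci['cx'])/ci['fx'],-(v-ci['cy'])/ci['fy'],-1]); return np.array(ci['eye']),d
def pt(ci,u,v,z=0):
    e,d=ray(ci,u,v); return e+d*(z-e[2])/d[2]
E
python3 - <<'E'
import cv2
im=cv2.imread('pics/top0.png')
c=im[140:330,130:350]
cv2.imwrite('pics/crop0.png',cv2.resize(c[80:180,0:90],None,fx=6,fy=6,interpolation=cv2.INTER_CUBIC))
cv2.imwrite('pics/crop1.png',cv2.resize(im[150:320,260:345],None,fx=5/1.5,fy=5/1.5,interpolation=cv2.INTER_CUBIC))
hsv=cv2.cvtColor(im,cv2.COLOR_BGR2HSV)
import numpy as np
for (u,v) in((280,266),(320,302)):
    p=im[v-12:v+13,u-12:u+13].astype(int)
    print(im[v,u+6],im[v,u],im[v-12,u-12])
    h=hsv[v-12:v+13,u-12:u+13]
    d=p[:,:,2]-2.2*p[:,:,1]
    m=(h[:,:,0]<10)&(h[:,:,1]>150)&(h[:,:,2]>60)
    ys,xs=np.nonzero(m);print(xs.min()+u-12,xs.max()+u-12,ys.min()+v-12,ys.max()+v-12,m.sum())
E
```

```text
[ 38  68 122] [ 76 119 157] [ 67 112 152]Traceback (most recent call last):
  File "<stdin>", line 14, in <module>
    return umr_minimum(a, axis, None, out, keepdims, initial, where)
ValueError: zero-size array to reduction operation minimum which has no identity
```

View pics/crop0.png

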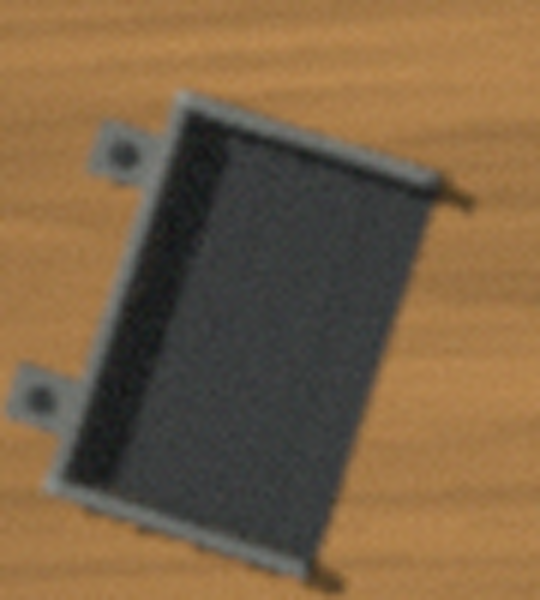

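View pics/crop1.png

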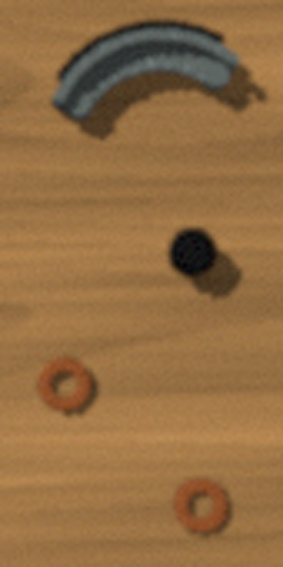

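```bash
python3 - <<'E'
from h import *
ci=vision.camera_info('top')
def p(n,u,v,z): 
    r=pt(ci,u,v,z); print(n,np.round(r*1000,1)); return r
A=p('w left',280,265.1,.008);B=p('w right',320.7,301.3,.008)
p('knob',317.5,225.2,.032)
c=[(183,93),(50,487),(305,575),(440,178)]
q=[p('tray',130+x/6,220+y/6,.02) for x,y in c]
for i in range(4): print(np.linalg.norm(q[i]-q[i-1]))
for x,y in((432,200),(315,555)): p('mouth floor',130+x/6,220+y/6,0)
m=(q[2]+q[3])/2;b=(q[0]+q[1])/2
d=(b-m)/np.linalg.norm(b-m);print('axis',d,np.degrees(np.arctan2(d[1],d[0])),'O',m+d*.05, np.mean(q,axis=0))
for n,u,v in(('shoe1',278,181),('shoe2',331,170),('shoelow',285,185)):p(n,u,v,.036)
for n,u,v in(('case',373,262),('case2',377,243)):p(n,u,v,.034)
cs=vision.camera_info('scene')
for n,u,v,z in(('A',247,209,.008),('B',184,213.5,.008),('knob',249,240,.032)):print(n,pt(cs,u,v,z)*1000)
E
```

```text
w left [537.3 -62.5   8. ]
w right [ 451.9 -153.6    8. ]
knob [ 625.7 -150.8   32. ]
tray [613.4 212.3  20. ]
tray [464.1 264.3  20. ]
tray [428.5 166.9  20. ]
tray [577.8 113.2  20. ]
0.10523733829678783
0.1580315035413466
0.10372167238205249
0.15864886409424334
mouth floor [569.9 119.9   0. ]
mouth floor [433.9 167.3   0. ]
axis [0.34109369 0.94002931 0.        ] 70.05647870081012 O [0.52016853 0.18708268 0.02      ] [0.52093242 0.18918789 0.02      ]
shoe1 [729.7 -63.6  36. ]
shoe2 [ 751.5 -185.9   36. ]
shoelow [720.  -79.4  36. ]
case [ 538.6 -272.6   34. ]
case2 [ 581.2 -283.6   34. ]
A [539.79122346 -60.8218456    8.        ]
B [ 453.55607084 -152.63253472    8.        ]
knob [ 629.28653896 -151.05619056   32.        ]
```

The top view shows the tray at left, with its mouth corners near px (202,253) and (182,312). The washers are at (280,265) and (321,301), the knob at (317,225). The scene camera gives the same positions to within about 3 mm. I'll go to a point behind the nearer washer.

```bash
python3 -m crank '[{"xyz":[32,-41,0],"yaw":0.05,"hand":-1},{"xyz":[64,-82,0],"yaw":0.1,"hand":-1},{"xyz":[96,-123,0],"yaw":0.15,"hand":-1},{"xyz":[128,-164,0],"yaw":0.2,"hand":-1},{"xyz":[160,-205,0],"yaw":0.206,"hand":-1},{"xyz":[192,-246,0],"yaw":0.206,"hand":-1},{"xyz":[225,-287,0],"yaw":0.206,"hand":-1},{"xyz":[257,-328,0],"yaw":0.206,"hand":-1}]' 20; python3 -m crank '[{"xyz":[13,-55,-10],"yaw":0,"hand":-1},{"xyz":[26,-110,-20],"yaw":0,"hand":-1},{"xyz":[39,-165,-30],"yaw":0,"hand":-1},{"xyz":[52,-220,-50],"yaw":0,"hand":-1},{"xyz":[65,-275,-70],"yaw":0,"hand":-1},{"xyz":[78,-330,-90],"yaw":0,"hand":-1},{"xyz":[91,-385,-110],"yaw":0,"hand":-1},{"xyz":[105,-440,-130],"yaw":0,"hand":-1}]'
```

```text
clock: 1.1
tool_pos: [0.4308, 0.3488, 0.2249]
orientation: [-0.0, 0.022, 1.0, -0.0]
wrist_force: [1.1, 0.9, -0.6]
finger_gap: 0.0142
clock: 2.1
tool_pos: [0.5352, -0.0916, 0.0943]
orientation: [0.0, 0.022, 1.0, -0.0]
wrist_force: [0.8, 0.0, -0.1]
finger_gap: 0.0005
```

```bash
python3 -m crank '[{"xyz":[0,-15,0],"yaw":0,"hand":-1},{"xyz":[0,-26,-10],"yaw":0,"hand":-1},{"xyz":[0,-26,-30],"yaw":0,"hand":-1},{"xyz":[0,-26,-50],"yaw":0,"hand":-1},{"xyz":[0,-26,-65],"yaw":0,"hand":-1},{"xyz":[0,-26,-76],"yaw":0,"hand":-1},{"xyz":[0,-26,-80],"yaw":0,"hand":-1},{"xyz":[0,-26,-80],"yaw":0,"hand":-1}]'
python3 - <<'E'
from h import *
for n in('top','wrist','scene'): cv2.imwrite(f'pics/{n}1.png',vision.get_image(n))
im=cv2.imread('pics/top1.png');cv2.imwrite('pics/top1c.png',cv2.resize(im[180:340,130:350],None,fx=3.5,fy=3.5,interpolation=cv2.INTER_CUBIC))
im=cv2.imread('pics/scene1.png');cv2.imwrite('pics/scene1c.png',cv2.resize(im[130:330,120:360],None,fx=3,fy=3,interpolation=cv2.INTER_CUBIC))
E
```

```text
clock: 3.1
tool_pos: [0.5351, -0.1157, 0.0149]
orientation: [-0.0, 0.022, 1.0, 0.0]
wrist_force: [-0.4, -0.1, 0.9]
finger_gap: 0.0006
```

View pics/top1c.png

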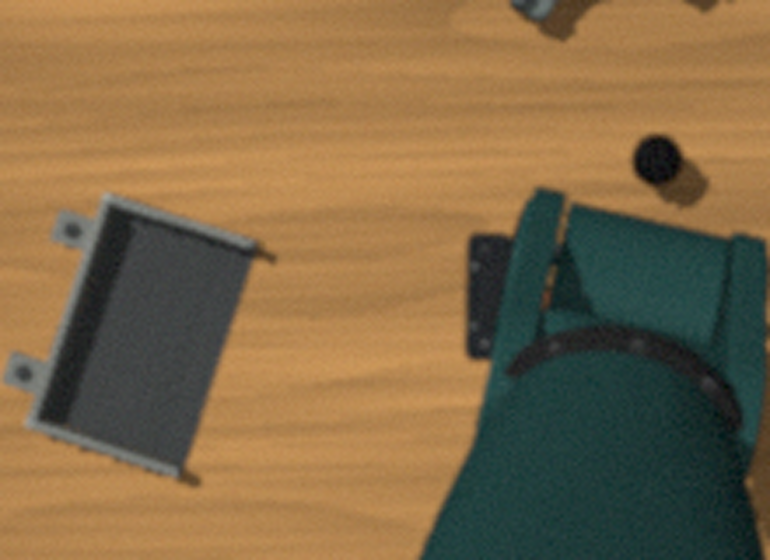

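View pics/scene1c.png

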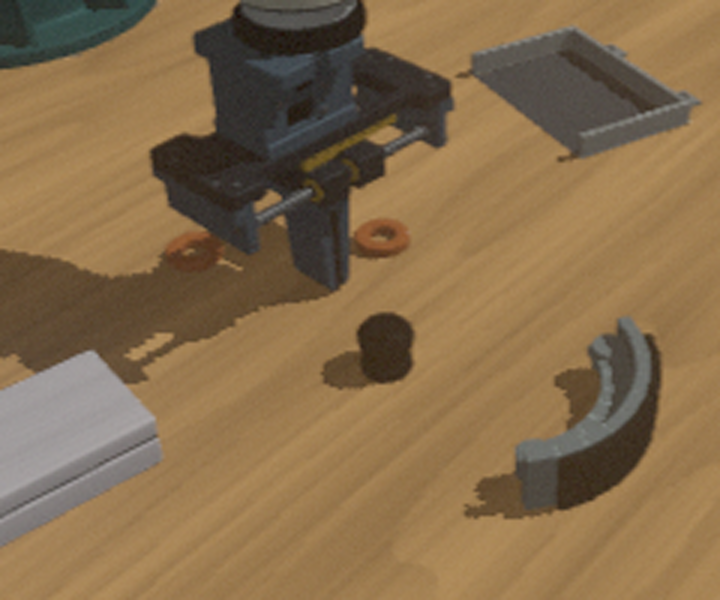

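View pics/wrist1.png

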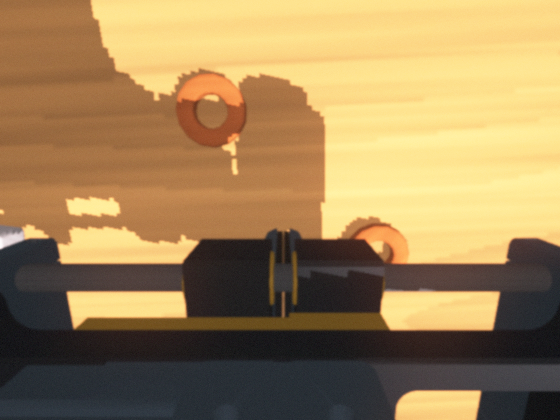

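```bash
python3 - <<'E'
from h import *
ci=vision.camera_info('wrist');print(ci['eye'])
for n,u,v,z in(('B',211,109,.004),('Afront',378,222,.008),('Aright',408,250,.008),('tip back edge',285,232,.003)):print(n,pt(ci,u,v,z)*1000)
E
```

```text
[ 0.47008584 -0.11292393  0.17426396]
B [ 450.20886786 -151.02866955    4.        ]
Afront [516.49709011 -59.85753826   8.        ]
Aright [534.46772294 -41.54233671   8.        ]
tip back edge [ 521.68892776 -113.89630265    3.        ]
```

```bash
python3 -m crank '[{"xyz":[1,3,-1],"yaw":0.044,"hand":-1},{"xyz":[1,10,-1],"yaw":0.044,"hand":-1},{"xyz":[1,18,-1],"yaw":0.044,"hand":-1},{"xyz":[1,26,-1],"yaw":0.044,"hand":-1},{"xyz":[1,36,-1],"yaw":0.044,"hand":-1},{"xyz":[1,50,-1],"yaw":0.044,"hand":-1},{"xyz":[1,65,-1],"yaw":0.044,"hand":-1},{"xyz":[1,75,-1],"yaw":0.044,"hand":-1}]'
python3 - <<'E'
from h import *
for n in('top','wrist','scene'): cv2.imwrite(f'pics/{n}2.png',vision.get_image(n))
im=cv2.imread('pics/scene2.png');cv2.imwrite('pics/scene2c.png',cv2.resize(im[130:330,120:360],None,fx=3,fy=3,interpolation=cv2.INTER_CUBIC))
E
```

```text
clock: 4.25
tool_pos: [0.536, -0.0396, 0.014]
orientation: [0.0, -0.0, 1.0, -0.0]
wrist_force: [-0.6, -1.4, 1.2]
finger_gap: 0.0003
```

View pics/scene2c.png

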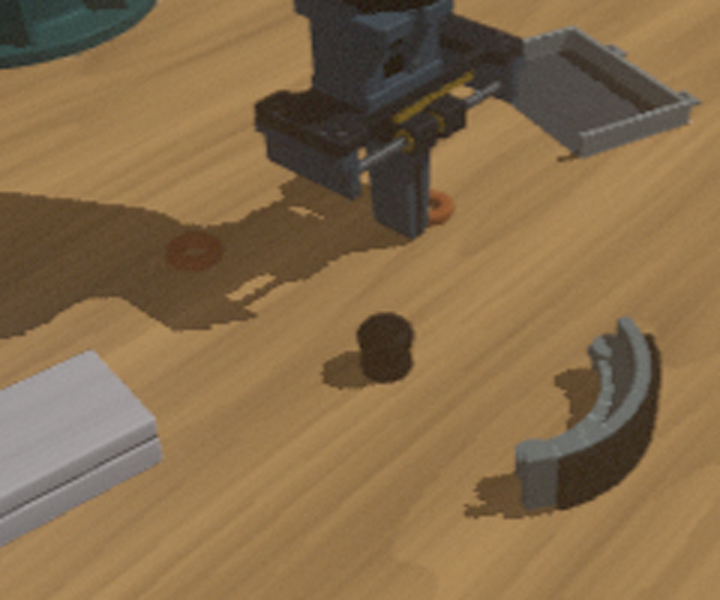

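View pics/wrist2.png

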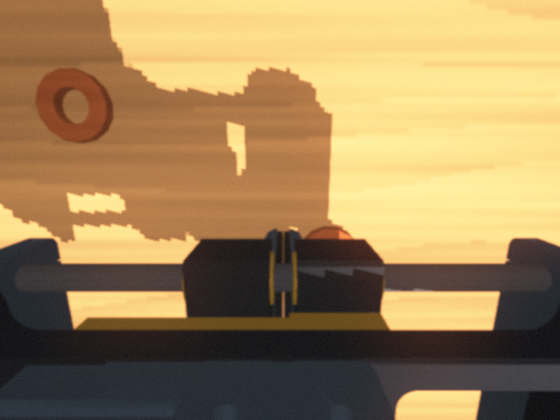

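```bash
python3 -m crank '[{"xyz":[1,8,0],"yaw":0,"hand":-1},{"xyz":[1,22,0],"yaw":0,"hand":-1},{"xyz":[1,38,0],"yaw":0,"hand":-1},{"xyz":[1,54,0],"yaw":0,"hand":-1},{"xyz":[1,70,0],"yaw":0,"hand":-1},{"xyz":[1,86,0],"yaw":0,"hand":-1},{"xyz":[1,98,0],"yaw":0,"hand":-1},{"xyz":[1,105,0],"yaw":0,"hand":-1}]'
python3 - <<'E'
from h import *
cv2.imwrite('pics/wrist3.png',vision.get_image('wrist'))
E
```

```text
clock: 5.4
tool_pos: [0.537, 0.0651, 0.0139]
orientation: [0.0, -0.0, 1.0, -0.0]
wrist_force: [1.3, 0.8, -0.6]
finger_gap: 0.0004
```

View pics/wrist3.png

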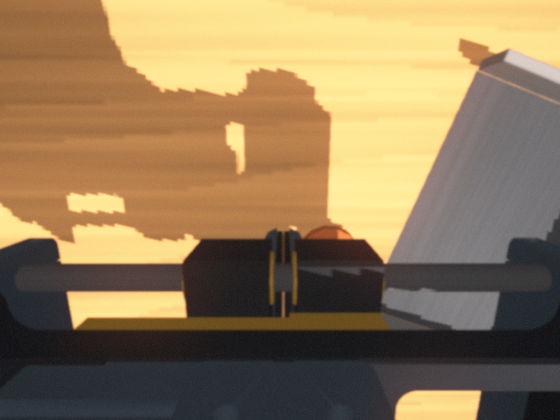

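```bash
python3 -m crank '[{"xyz":[0,8,0],"yaw":0,"hand":-1},{"xyz":[0,22,0],"yaw":0,"hand":-1},{"xyz":[0,38,0],"yaw":0,"hand":-1},{"xyz":[0,54,0],"yaw":0,"hand":-1},{"xyz":[0,70,0],"yaw":0,"hand":-1},{"xyz":[0,85,0],"yaw":0,"hand":-1},{"xyz":[0,95,0],"yaw":0,"hand":-1},{"xyz":[0,101,0],"yaw":0,"hand":-1}]'
python3 -m crank '[{"xyz":[0,-3,0],"yaw":0,"hand":-1},{"xyz":[0,-15,0],"yaw":0,"hand":-1},{"xyz":[0,-30,5],"yaw":0,"hand":-1},{"xyz":[0,-50,30],"yaw":0,"hand":-1},{"xyz":[0,-75,60],"yaw":0,"hand":-1},{"xyz":[0,-110,90],"yaw":0,"hand":-1},{"xyz":[0,-150,110],"yaw":0,"hand":-1},{"xyz":[0,-195,120],"yaw":0,"hand":-1}]'
python3 - <<'E'
from h import *
for n in('top','scene'): cv2.imwrite(f'pics/{n}4.png',vision.get_image(n))
im=cv2.imread('pics/top4.png');cv2.imwrite('pics/top4c.png',cv2.resize(im[180:340,130:350],None,fx=3.5,fy=3.5,interpolation=cv2.INTER_CUBIC))
im=cv2.imread('pics/scene4.png');cv2.imwrite('pics/scene4c.png',cv2.resize(im[130:330,120:360],None,fx=3,fy=3,interpolation=cv2.INTER_CUBIC))
E
```

```text
clock: 6.45
tool_pos: [0.537, 0.1659, 0.0139]
orientation: [-0.0, -0.0, 1.0, -0.0]
wrist_force: [0.5, -0.3, 0.8]
finger_gap: 0.0003
clock: 7.45
tool_pos: [0.5371, -0.032, 0.1355]
orientation: [0.001, 0.0, 1.0, -0.0]
wrist_force: [0.4, -0.2, -0.0]
finger_gap: 0.0005
```

View pics/top4c.png

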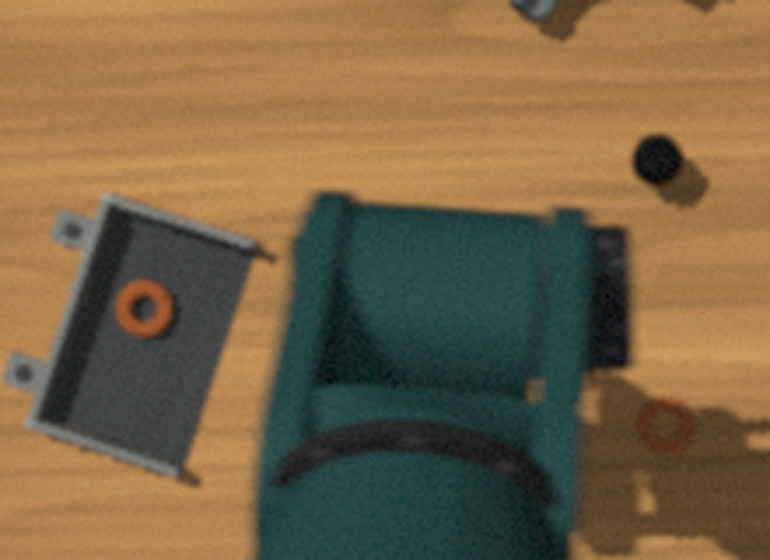

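View pics/scene4c.png

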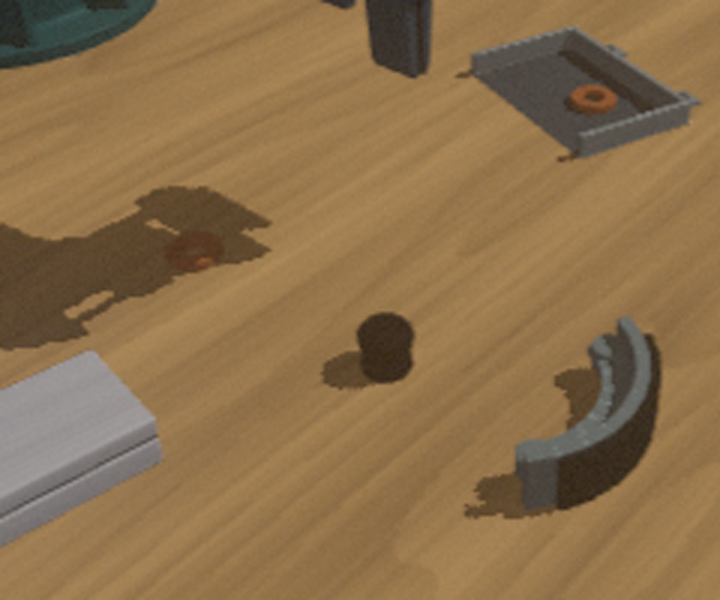

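Washer A sits flat in the tray, px (171,268), and the knob, case and shoe haven't moved. Next I'll go behind washer B.

```bash
python3 -m crank '[{"xyz":[-22,-42,0],"yaw":-0.05,"hand":-1},{"xyz":[-45,-85,0],"yaw":-0.104,"hand":-1},{"xyz":[-68,-128,0],"yaw":-0.104,"hand":-1},{"xyz":[-90,-168,-5],"yaw":-0.104,"hand":-1},{"xyz":[-90,-168,-45],"yaw":-0.104,"hand":-1},{"xyz":[-90,-168,-85],"yaw":-0.104,"hand":-1},{"xyz":[-90,-168,-115],"yaw":-0.104,"hand":-1},{"xyz":[-90,-168,-120],"yaw":-0.104,"hand":-1}]'
python3 - <<'E'
from h import *
cv2.imwrite('pics/wrist5.png',vision.get_image('wrist'))
E
```

```text
clock: 8.55
tool_pos: [0.4455, -0.1974, 0.0125]
orientation: [-0.002, 0.052, 0.999, 0.001]
wrist_force: [-0.3, 0.4, 0.6]
finger_gap: 0.0006
```

View pics/wrist5.png

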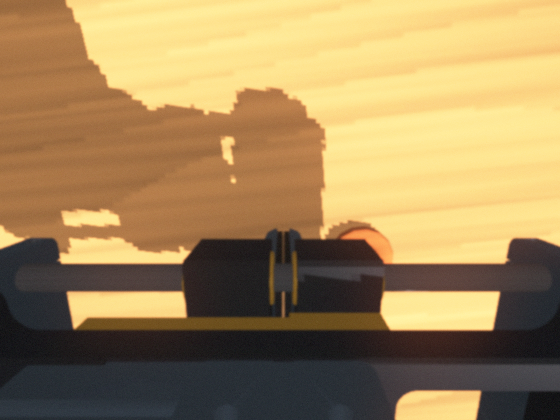

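```bash
python3 -m crank '[{"xyz":[0,2,0],"yaw":0,"hand":-1},{"xyz":[1,9,0],"yaw":0,"hand":-1},{"xyz":[2,17,0],"yaw":0,"hand":-1},{"xyz":[3,25,0],"yaw":0,"hand":-1},{"xyz":[4,36,0],"yaw":0,"hand":-1},{"xyz":[5,50,0],"yaw":0,"hand":-1},{"xyz":[7,65,0],"yaw":0,"hand":-1},{"xyz":[8,75,0],"yaw":0,"hand":-1}]'
python3 -m crank '[{"xyz":[1,8,0],"yaw":0,"hand":-1},{"xyz":[2,22,0],"yaw":0,"hand":-1},{"xyz":[4,38,0],"yaw":0,"hand":-1},{"xyz":[5.6,54,0],"yaw":0,"hand":-1},{"xyz":[7.3,70,0],"yaw":0,"hand":-1},{"xyz":[9,86,0],"yaw":0,"hand":-1},{"xyz":[10.4,100,0],"yaw":0,"hand":-1},{"xyz":[11.4,110,0],"yaw":0,"hand":-1}]'
python3 - <<'E'
from h import *
cv2.imwrite('pics/wrist6.png',vision.get_image('wrist'))
E
```

```text
clock: 9.6
tool_pos: [0.4553, -0.1217, 0.014]
orientation: [0.0, 0.052, 0.999, -0.0]
wrist_force: [-0.1, -3.5, 4.9]
finger_gap: 0.0009
clock: 10.6
tool_pos: [0.4663, -0.0118, 0.0139]
orientation: [-0.0, 0.052, 0.999, -0.0]
wrist_force: [0.1, -3.9, 4.9]
finger_gap: 0.0007
```

View pics/wrist6.png

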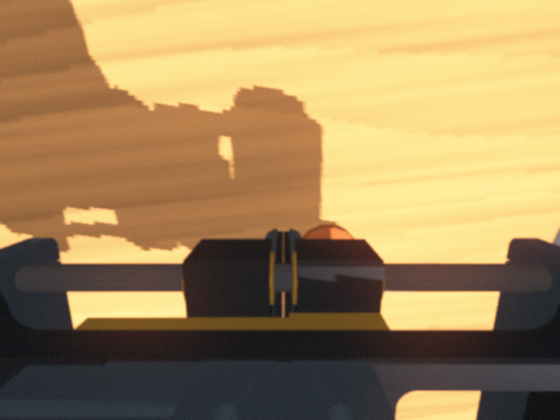

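```bash
python3 - <<'E'
from h import *
from cell import monitor
print(monitor.sense()['wrist_force'])
im=vision.get_image('scene');cv2.imwrite('pics/scene7.png',im);cv2.imwrite('pics/scene7c.png',cv2.resize(im[150:250,170:290],None,fx=6,fy=6,interpolation=cv2.INTER_CUBIC))
print(monitor.sense()['wrist_force'])
E
```

```text
[ 0.31482571 -2.19728222  3.42322418]
[-0.34954293 -0.44121433  1.07250059]
```

View pics/scene7c.png

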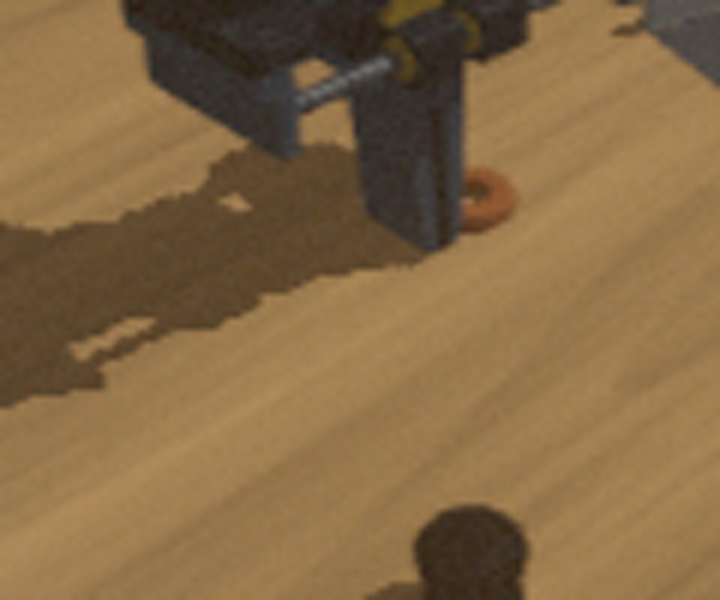

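```bash
python3 -m crank '[{"xyz":[1,8,0],"yaw":0,"hand":-1},{"xyz":[2,22,0],"yaw":0,"hand":-1},{"xyz":[4,38,0],"yaw":0,"hand":-1},{"xyz":[5.6,54,0],"yaw":0,"hand":-1},{"xyz":[7.3,70,0],"yaw":0,"hand":-1},{"xyz":[9,84,0],"yaw":0,"hand":-1},{"xyz":[10,95,0],"yaw":0,"hand":-1},{"xyz":[10.4,100,0],"yaw":0,"hand":-1}]'
python3 - <<'E'
from h import *
cv2.imwrite('pics/wrist8.png',vision.get_image('wrist'))
E
```

```text
clock: 11.7
tool_pos: [0.4769, 0.0879, 0.0139]
orientation: [-0.0, 0.052, 0.999, 0.0]
wrist_force: [0.3, -1.0, 0.2]
finger_gap: 0.0003
```

View pics/wrist8.png

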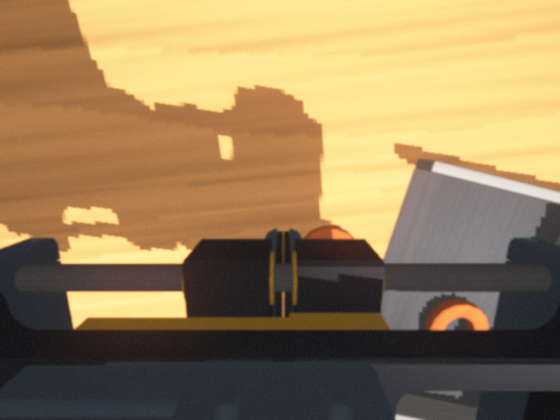

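```bash
python3 -m crank '[{"xyz":[1,8,0],"yaw":0,"hand":-1},{"xyz":[2,20,0],"yaw":0,"hand":-1},{"xyz":[3.4,34,0],"yaw":0,"hand":-1},{"xyz":[5,48,0],"yaw":0,"hand":-1},{"xyz":[6.4,62,0],"yaw":0,"hand":-1},{"xyz":[7.6,74,0],"yaw":0,"hand":-1},{"xyz":[8.6,83,0],"yaw":0,"hand":-1},{"xyz":[9.2,88,0],"yaw":0,"hand":-1}]'
python3 -m crank '[{"xyz":[0,-3,0],"yaw":0,"hand":-1},{"xyz":[-2,-15,0],"yaw":0,"hand":-1},{"xyz":[-3,-30,5],"yaw":0,"hand":-1},{"xyz":[-5,-50,30],"yaw":0,"hand":-1},{"xyz":[-5,-75,60],"yaw":0,"hand":-1},{"xyz":[0,-110,90],"yaw":0,"hand":-1},{"xyz":[0,-150,110],"yaw":0,"hand":-1},{"xyz":[0,-195,120],"yaw":0,"hand":-1}]'
python3 - <<'E'
from h import *
for n in('top','scene'): cv2.imwrite(f'pics/{n}9.png',vision.get_image(n))
im=cv2.imread('pics/top9.png');cv2.imwrite('pics/top9c.png',cv2.resize(im[150:330,130:350],None,fx=3.2,fy=3.2,interpolation=cv2.INTER_CUBIC))
im=cv2.imread('pics/scene9.png');cv2.imwrite('pics/scene9c.png',cv2.resize(im[130:330,120:360],None,fx=3,fy=3,interpolation=cv2.INTER_CUBIC))
E
```

```text
clock: 12.75
tool_pos: [0.4861, 0.1758, 0.0139]
orientation: [0.0, 0.052, 0.999, -0.0]
wrist_force: [-0.5, -0.9, 0.5]
finger_gap: 0.0007
clock: 13.75
tool_pos: [0.486, -0.0219, 0.1354]
orientation: [0.001, 0.052, 0.999, -0.0]
wrist_force: [0.3, -0.6, -0.2]
finger_gap: 0.0003
```

View pics/top9c.png

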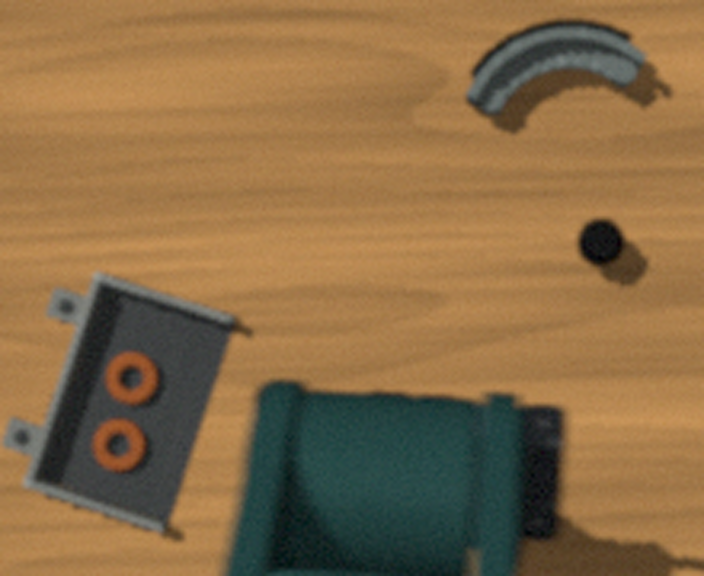

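View pics/scene9c.png

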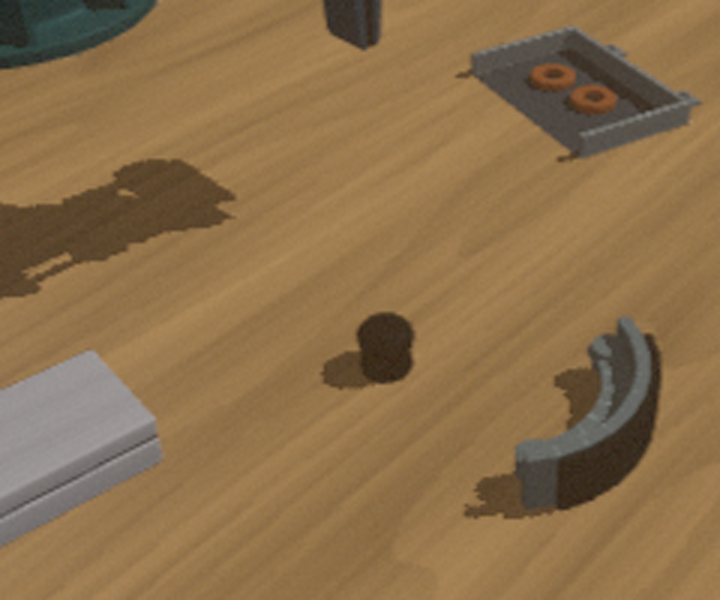

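Both washers lie flat and well inside the tray, at top-image px (171,268) and (167,289). The knob, case and shoe look unmoved, so I'm handing in.

```bash
python3 - <<'E'
from h import *
from cell import env, monitor
ci=vision.camera_info('top')
O=np.array([.5205,.188]);a=np.array([.341,.94]);b=np.array([-.94,.341])
for u,v in((130+132/3.2,150+378/3.2),(130+120/3.2,150+445/3.2)):
    p=pt(ci,u,v,.008)[:2];print(np.round(p*1000),np.round([(p-O)@a*1000,(p-O)@b*1000]))
im0=cv2.imread('pics/scene0.png').astype(int);im9=cv2.imread('pics/scene9.png').astype(int)
d=np.abs(im9-im0).max(2);print('diff case/knob/shoe',[np.percentile(d[r],99) for r in(np.s_[245:325,60:175],np.s_[234:258,238:260],np.s_[235:300,290:340])])
env.job_done()
E
```

```text
[537. 191.] [  8. -15.]
[489. 200.] [ 1. 33.]
diff case/knob/shoe [np.float64(11.0), np.float64(15.0), np.float64(13.0)]
the job is handed in; nothing more can be done
```

Both washers are in the catch tray, and I handed the job in at about 14 s. I swept each one along the counter through the open side with closed fingertips, then backed the arm off clear.

- **Washers:** the last pictures show both lying flat. In the tray's frame their centres are at about (8, −15) mm and (1, 33) mm. Each needs to be within ±31 mm in x and ±56 mm in y to be wholly inside, so both have more than 20 mm to spare.
- **Knob blank, micrometer case and brake shoe:** comparing the first and last scene pictures, the differences around all three are no more than image noise, so they have not visibly moved.
- **Forces:** the one thing out of line was a brief wrist force of about 6 N midway through the second sweep. It eased when the arm stopped, and a close-up picture showed the washer still flat. No check failed.

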